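# Move a hanging cup over the end stops to the next rail

### The job

Of the two sheet-steel cups hanging on the one stand, take the one nearer the gap over to the rail of the other, empty stand: slide it out from under the keeper rod, lift it over the end stops, hang it in the open end of the next rail, then slide it in under that keeper rod until it sits right up against the clamped end block, and let go. The sheet is thin, so feel your way and never ram or force the cup against the stands or the block. Leave the other cup and the parts on the bench alone.

Things in the scene. Friction and masses are not known exactly. Their poses are not given: they have to be found in the camera images.
- cup: the cup to move, the nearer to the gap: open rectangular sheet-steel cup, 50 mm wide along the rail (y), 62 mm deep at the mouth, 95 mm high, 0.2 to 0.33 kg, a folded hook at its back. Origin: middle of the hook's top strip, on its underside, which rests on the rail's top edge; over the rail's centre line when the cup's back lies against the rail. x points away from the cup, y along the rail, z up
- cup_hook (a point): same point as cup's origin. Hook: 30 mm wide (y), top strip 2 mm thick, inside 8.5 mm wide: from x = -2.5 mm (cup's back) to +6 mm (lip behind the rail); lip reaches 20 mm down, its lowest 6 mm flared away, and ends at x = 11 mm
- cup_mouth (a point): centre of the cup's mouth at rim height: x = -33.5 mm, z = +2 mm from cup's origin. The two sides (y = +-25 mm) are upright and 62 mm long: grip across them from above, about 15 mm below the rim; the front wall slopes in to the floor
- cup_waiting: the other cup on the left stand, of the same make, hanging at the end away from the gap; it stays there. Origin and axes as for cup
- stand_a: left-hand steel stand (+y), fixed, both cups hang on it. Origin: foot centre, on the bench; y along the rail (to the left), x away from the robot. Rail: flat bar 5 mm thick at x = 0, y -150 to +150 mm, top edge z = 170 mm; lower bar at z 80 to 100 mm for the cups' backs. Foot x -81 to +85 mm. Posts and brackets behind the rail, x 3 to 52 mm, highest z 181 mm
- stand_a_open (a point): middle of stand_a's open end, on the rail's top edge (y = -121 mm). Here, over 38 mm, a hook can be lifted off: the upturned end stop (x -1.5 to +2.5 mm, 15 mm above the rail) fills y -150 to -140 mm, the keeper rod begins at y = -102 mm. Keeper: 6 mm rod above the rail, x -0.5 to +5.5, z 175 to 181 mm, so a hook under it has 3 mm of lift but cannot come off
- stand_b: right-hand stand, fixed, mirror image of stand_a, same rail, bars and axes. The rails' ends are 25 to 55 mm apart and only roughly in line (15 mm, 0.06 rad). Its keeper rod runs from y = +102 to -138 mm. At its far end no upturned stop, but an end block clamped by hand behind the rail
- stand_b_open (a point): middle of stand_b's open end, on the rail's top edge (y = +121 mm): 38 mm between the upturned end stop (y +140 to +150 mm, 15 mm above the rail) and the keeper rod (y = +102 mm)
- stand_b_far (a point): end of stand_b's rail, on its top edge (y = -150 mm). The end block (end_block: steel, 16 mm along y, x 2.5 to 16.5 mm, z 150 to 182 mm, black thumbscrew behind) is clamped so that its +y face is 15 to 80 mm from here; where is not measured: feel for it. Its frame lies on that face over the rail's centre line: a hook touching it has y = 15 mm there
- gauge_carton: bystander: dark green and white carton 75 x 75 x 85 mm; origin at the centre of its underside
- seal_part: bystander: white plastic part with a round boss, 70 x 78 x 30 mm, flat on the bench; origin under its middle
- shoe: bystander: white plastic U-shaped block 50 x 90 x 40 mm, flat on the bench; origin at the centre of its underside
Not all that is in view belongs to the job. Leave any red or yellow look-alike of the cup alone.

How it is judged:
On the way, in this order (a step that is already met when the one before it is completed fails the run):
1. the cup is lifted off the left rail, higher than its end stop (z of cup in the frame of stand_a above 0.184 m), for 0.1 s.
2. the cup's hook rests on the right rail (z of cup in the frame of stand_b between 0.167 and 0.173 m and x of cup in the frame of stand_b between -0.006 and 0.004 m and y of cup in the frame of stand_b between -0.13 and 0.128 m and contact force between cup and stand_b above 0.2 N), for 0.1 s.
At the end, for the whole second after the job is handed in: The cup hangs by its hook on the right-hand rail (seated within 2 mm), upright within 0.12 rad, at rest and released, its hook within 2 mm of the end block (z of cup in the frame of stand_b between 0.168 and 0.172 m and x of cup in the frame of stand_b between -0.006 and 0.004 m and y of cup in the frame of end_block between 0.013 and 0.017 m and angle between cup's own z axis and vertical below 0.12 rad and linear speed of cup below 0.01 m/s); the robot touches nothing.
It fails at once if the cup is rammed: pressed against the end block with over 15 N, or against a stand with over 40 N (contact force between cup and stand_a above 40 N or contact force between cup and stand_b above 40 N or contact force between cup and end_block above 15 N).
It fails at once if the cup is dropped or tipped (height (world z) of cup below 0.15 m or angle between cup's own z axis and vertical above 0.5 rad).
It fails at once if the other cup is shifted over 8 mm (distance of cup_waiting from where it was at the start of the episode above 0.008 m).
It fails at once if a bystander on the bench is shifted over 10 mm (distance of any of gauge_carton, seal_part, shoe from where it was at the start of the episode above 0.01 m).
It also fails if it takes over 64 s, if anything falls off the work surface, if the arm or the gripper's body presses on something with over 40 N, if the wrist force passes 120 N, or if a joint passes its speed limit or range.

### The arm

A 6-joint arm with a two-finger parallel gripper is mounted at the origin on the work surface. World frame = base frame: x ahead of the robot, y to its left, z up, the work surface at z = 0. Lengths are in m, angles in rad, forces in N, time in s.
With the tool pointing down it reaches from about 0.35 to 0.775 m from the base axis. Payload 7.3 kg.
Tool frame: the origin (TCP) lies at the very end of the fingers, on their centre line; the grasp point (between the pads) lies 19 mm behind it; z points along the fingers, y is the line along which they close (so a half turn about z gives the same grasp; the last joint's range is limited). The gripper opens to 92 mm and grips with 3 to 60 N. Pads are 19 mm wide; open, the fingers measure 130 mm over their backs; the gripper's body (75 mm by 190 mm) begins 47 mm behind the grasp point.
Start: joints at [1.095, 0.342, 1.524, -0, 1.275, -0.146], TCP at [0.17, 0.497, 0.227] pointing down, gripper open.
Joint ranges: [-2.53, 2.53], [-0.77, 2.02], [0.04, 2.7], [-1, 4.14], [0.28, 2.66], [-3.11, 3.11]. Speed limits (rad/s): [2.57, 2.57, 3.14, 3.14, 3.14, 3.14].

### API

Orientations are given as [roll, pitch, yaw] about the fixed x, y, z axes, in that order (R = Rz(yaw) Ry(pitch) Rx(roll)).
In Python, from cell import robot gives the robot as it stands. The module is installed in compiled form; this text tells all that it offers.
- The arm moves only by the tool arm_command, never from a script. Its argument "moves" is a list of rows, each a list of 3 entries, a list of its own where there are three numbers: the shift along the tool's x, y, z in m, then the turn, a rotation vector about the tool's x, y, z in rad, then the finger opening in m, from 0 to 0.0918. In form: [[[dx, dy, dz], [ax, ay, az], claw], ...]. A call has exactly 5 rows; each row is the pose to reach, as a shift and turn from the pose commanded when the call began, along the tool's axes at that moment; what a row does not reach only later rows make up. A row lasts 1/10 s, in which the tool goes at most 50 mm and 8.59 degrees, less where a joint would pass 70% of its speed; a pose out of reach is approached as far as the arm can. A call with a gripper value outside its range is refused whole. The fingers move at their own pace and stop on an object; "squeeze" is the grip in N (left out, the last holds). Time passes only in rows, so rows that repeat a pose let the fingers close, or fill a call up. It gives the time, the measured TCP pose, the force, the opening and the grip force at its end, in the units of the state.
- robot.observe(): the state, without advancing time (a new reading comes with each control period).
- robot.read_camera(name): name is "scene" or "top"; returns the picture (384x512x3 uint8, red, green, blue); there is no depth.
- robot.camera_model(name): a dict with "fx", "fy", "cx", "cy" (pixels), "R" (3x3) and "t" (3): a world point X has camera coordinates R X + t. Camera axes: x right, y down, z forward; pixel columns grow to the right and rows downward; lengths in m; the calibration is good to about 2 mm. A picture is of the moment at which its call begins. camera_model takes no time and is no camera call.
- robot.hand_in(): hands the job in; it is judged then, once.
The state is a dict: "time": time; "qpos": joint angles; "qvel": joint speeds; "joint_efforts": joint torques, N m; "tool_pos": TCP position; "tool_rot": TCP orientation; "contact_force": force on the tool from outside, world axes, zero at the start; "torque": the same for the moment, N m; "opening": finger opening in m; "grip_force": force on a finger pad.
Only numpy, scipy, OpenCV 4.12 (cv2) and the standard library are available. Lean on these libraries where they do the work, as an engineer would, in place of code of your own. Each camera call takes 0.05 s, during which the arm holds its last target. There are 200 camera calls.

## Working session

There is one attempt and no reset: what is moved stays moved. The work goes in short steps, Python scripts to look and compute and a tool call to move; the robot and the scene stay as the last step left them, time stands still between calls to the robot, and variables do not carry over. Pictures are saved under pics/ and viewed, at most 10 in all, crops included, and the job is handed in when it is done.

Besides the shell and the picture viewer there is one more tool, called as a command line: name --argument value ..., lists and objects as JSON in quotes. arm_command: Moves the arm, as the interface text tells. Its arguments: {"type":"object","properties":{"moves":{"type":"array"},"squeeze":{"type":"number"}},"required":["moves"]}

```bash
mkdir -p pics
python3 - <<'E'
from cell import robot
import cv2, numpy as np
np.set_printoptions(precision=4,suppress=True)
for n in ("scene","top"):
    im=robot.read_camera(n); cv2.imwrite(f"pics/{n}0.png",cv2.resize(im[:,:,::-1],(800,600),interpolation=cv2.INTER_CUBIC)); np.save(f"{n}0.npy",im)
    print(robot.camera_model(n))
print(robot.observe())
E
```

```text
{'fx': 480.858455583003, 'fy': 480.858455583003, 'cx': 256.4815463131245, 'cy': 199.3032346514944, 'R': array([[ 0.7674,  0.641 ,  0.0152],
       [ 0.418 , -0.4821, -0.77  ],
       [-0.4863,  0.5972, -0.6379]]), 't': array([-0.4404, -0.1161,  2.0663])}
{'fx': 347.5620440199154, 'fy': 347.5620440199154, 'cx': 258.7305067632403, 'cy': 200.25566165463974, 'R': array([[ 0.0136, -0.9997,  0.0186],
       [-0.9869, -0.0164, -0.1604],
       [ 0.1606, -0.0162, -0.9869]]), 't': array([-0.0007,  0.582 ,  1.0275])}
{'time': 0.1, 'qpos': array([ 1.095 ,  0.3427,  1.5249, -0.    ,  1.2754, -0.146 ]), 'qvel': array([-0.0013, -0.0028, -0.0031,  0.0003, -0.0015, -0.0017]), 'joint_efforts': array([  0.0021, -43.2007, -24.4694,   0.0718,   0.0526,  -0.0001]), 'tool_pos': array([0.1698, 0.4964, 0.2261]), 'tool_rot': array([-3.1402, -0.0002,  2.8118]), 'contact_force': array([-0.1712, -0.7171,  0.6581]), 'torque': array([-0.0213, -0.0014,  0.0688]), 'grip_force': 0.0, 'opening': 0.09180957235585895}
```

View pics/scene0.png

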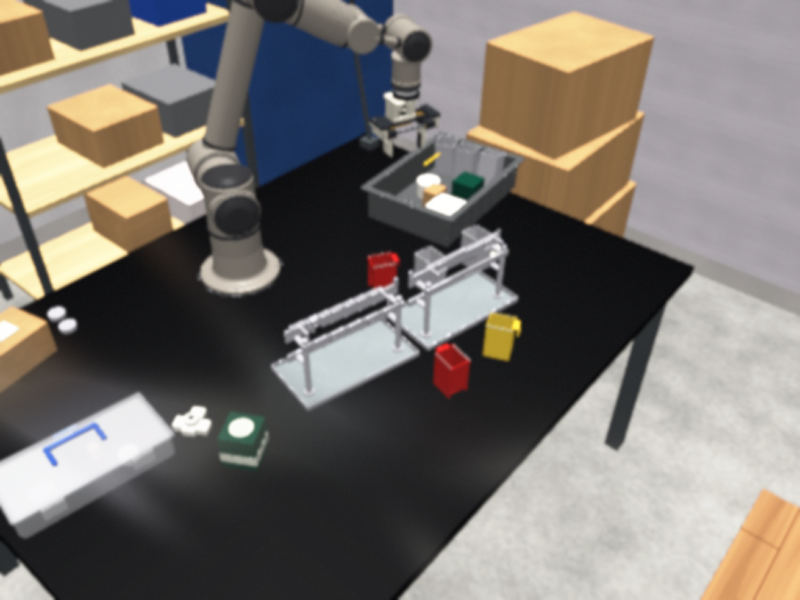

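View pics/top0.png

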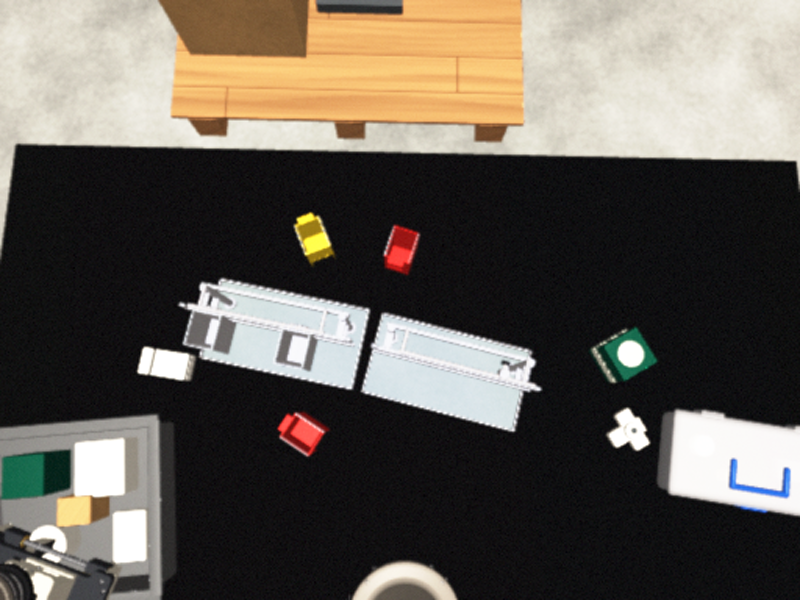

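The left stand is at image left, with the cup to move at about (295,348) and the waiting one at (210,330). The empty right stand runs to (540,388), where the block is. Now I'll enlarge the crop and fit the feet.

```bash
cat > h.py <<'E'
import numpy as np, cv2
from cell import robot
np.set_printoptions(precision=4,suppress=True)
def cast(n,uv,z):
    m=robot.camera_model(n); R,t=np.array(m["R"]),np.array(m["t"])
    uv=np.atleast_2d(uv).astype(float)
    d=np.c_[(uv[:,0]-m["cx"])/m["fx"],(uv[:,1]-m["cy"])/m["fy"],np.ones(len(uv))]@R
    c=-R.T@t
    return c+d*((z-c[2])/d[:,2])[:,None]
def proj(n,X):
    m=robot.camera_model(n); p=np.atleast_2d(X)@np.array(m["R"]).T+np.array(m["t"])
    return np.c_[m["fx"]*p[:,0]/p[:,2]+m["cx"],m["fy"]*p[:,1]/p[:,2]+m["cy"]]
E
python3 - <<'E'
from h import *
im=np.load("top0.npy"); 
c=im[172:282,112:352][:,:,::-1]
cv2.imwrite("pics/topc.png",cv2.resize(c,None,fx=3.33,fy=3.33,interpolation=cv2.INTER_CUBIC))
s=im.astype(int)
m=((s[...,2]-s[...,0]>8)&(s[...,1]>120)).astype(np.uint8); m[:170]=0;m[285:]=0;m[:,:112]=0;m[:,352:]=0
n,l,st,ce=cv2.connectedComponentsWithStats(cv2.morphologyEx(m,cv2.MORPH_CLOSE,np.ones((5,5))))
for i in range(1,n):
    if st[i,4]<300: continue
    ys,xs=np.where(l==i)
    P=cast("top",np.c_[xs,ys],0.006)[:,:2]
    r=cv2.minAreaRect((P*1000).astype(np.float32)); print(st[i],r); print(cv2.boxPoints(r))
E
```

```text
[ 130  182  105   66 3131] ((543.3201293945312, 249.13607788085938), (303.3380126953125, 159.81881713867188), 79.15838623046875)
[[436.3089 115.2048]
 [593.2751  85.1437]
 [650.3314 383.0674]
 [493.3652 413.1285]]
[ 233  202  105   72 4125] ((471.3722839355469, -79.13935852050781), (319.4317932128906, 160.744140625), 76.22269439697266)
[[ 355.2765 -215.1195]
 [ 511.3958 -253.4005]
 [ 587.4681   56.8408]
 [ 431.3488   95.1218]]
```

View pics/topc.png

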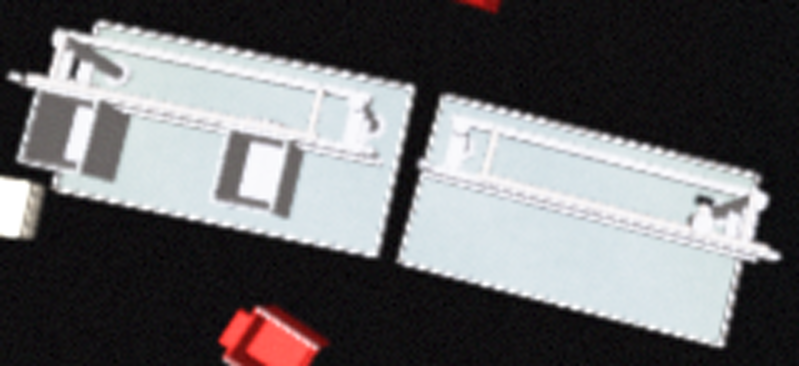

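Run:
```python
from h import *
f=lambda x,y:(112+x/3.33-.35,172+y/3.33-.35)
A=cast("top",[f(10,77),f(378,155)],np.array([.17,.185]))
B=cast("top",[f(422,163),f(778,256)],np.array([.185,.17]))
for n,p in (("A",A),("B",B)):
    d=p[0]-p[1]; print(n,p,np.hypot(*d[:2]),np.arctan2(-d[0],d[1]))
print("cup mouth",cast("top",[f(222,133),f(303,150),f(290,216),f(215,200),f(258,172)],.172))
# rail/keeper line fit: brightest row per column above the foot colour
im=np.load("top0.npy").astype(int)
for n,(u0,u1,P) in {"A":(118,224,A),"B":(241,343,B)}.items():
    pts=[]
    for u in range(u0,u1):
        pr=proj("top",P); v0=np.interp(u,np.sort(pr[:,0]),pr[np.argsort(pr[:,0]),1])
        rows=np.arange(int(v0)-4,int(v0)+6); w=np.clip(im[rows,u].min(1)-205,0,None)
        if w.sum()>30: pts.append((u,(w*rows).sum()/w.sum()))
    X=cast("top",pts,.173)[:,:2].astype(np.float32)
    vx,vy,x0,y0=cv2.fitLine(X,cv2.DIST_HUBER,0,.001,.001).ravel(); 
    if vy<0: vx,vy=-vx,-vy
    print(n,len(pts),"yaw",np.arctan2(-vx,vy),"pt",x0,y0)
```

```text
A [[0.5705 0.402  0.17  ]
 [0.5097 0.099  0.185 ]] 0.30901164762080663 -0.1983245687754859
B [[ 0.5038  0.0637  0.185 ]
 [ 0.4345 -0.2241  0.17  ]] 0.29605242735305337 -0.23606497268079402
cup mouth [[0.527  0.2269 0.172 ]
 [0.5142 0.1608 0.172 ]
 [0.4608 0.1691 0.172 ]
 [0.4727 0.2297 0.172 ]
 [0.4958 0.1963 0.172 ]]
A 103 yaw -0.18936536 pt 0.5377326 0.22279416
B 102 yaw -0.23807155 pt 0.47141838 -0.07900834
```

```bash
cat >> h.py <<'E'
from scipy.spatial.transform import Rotation as Ro
yA,yB=-.19,-.238
A0,B0=np.array([.539,.2475,0]),np.array([.4695,-.080,0])
def frame(y): return Ro.from_euler("z",y).as_matrix()
def world(s,p):
    o,y=(A0,yA) if s=="A" else (B0,yB); return o+frame(y)@np.array(p)
def loc(s,X):
    o,y=(A0,yA) if s=="A" else (B0,yB); return frame(y).T@(np.array(X)-o)
def go(p,yaw):
    o=robot.observe(); T=Ro.from_euler("xyz",o["tool_rot"])
    G=Ro.from_euler("xyz",[np.pi,0,yaw+np.pi])
    print("shift",T.inv().apply(np.array(p)-o["tool_pos"]),"turn",(T.inv()*G).as_rotvec())
E
python3 - <<'E'
from h import *
print(loc("A",[.4937,.1966,.172]))
p=world("A",[-.034,-.0585,.26]);print(p); go(p,yA)
E
```

```text
[-0.0349 -0.0585  0.172 ]
[0.4946 0.1965 0.26  ]
shift [-0.4044 -0.1786 -0.0337] turn [-0.0014 -0.0003 -0.1398]
```

arm_command --moves '[[[-0.02,-0.01,-0.04],[0,0,0],0.0918],[[-0.06,-0.03,-0.04],[0,0,-0.05],0.0918],[[-0.1,-0.045,-0.04],[0,0,-0.1],0.0918],[[-0.14,-0.062,-0.04],[0,0,-0.14],0.0918],[[-0.18,-0.08,-0.04],[0,0,-0.14],0.0918]]'

```text
time: 0.6
tool_pos: [0.3153, 0.3615, 0.2665]
tool_rot: [-3.141, -0.0, 2.953]
contact_force: [0.9, 0.9, -0.8]
opening: 0.0916
grip_force: 0.0
```

Run:
```python
from h import *
go(world("A",[-.034,-.0585,.26]),yA)
```

```text
shift [-0.207  -0.1285  0.0065] turn [-0.0002 -0.0002  0.0019]
```

arm_command --moves '[[[-0.04,-0.024,0],[0,0,0],0.0918],[[-0.08,-0.048,0],[0,0,0],0.0918],[[-0.12,-0.074,0],[0,0,0],0.0918],[[-0.165,-0.102,0],[0,0,0],0.0918],[[-0.206,-0.128,0.003],[0,0,0],0.0918]]'

```text
time: 1.1
tool_pos: [0.4926, 0.1977, 0.2639]
tool_rot: [3.141, 0.0, 2.952]
contact_force: [0.8, 0.6, 0.1]
opening: 0.0919
grip_force: 0.0
```

Run:
```python
from h import *
go(world("A",[-.034,-.0585,.138]),yA)
im=robot.read_camera("scene"); c=im[120:270,150:350][:,:,::-1]
cv2.imwrite("pics/s1.png",cv2.resize(c,(800,600),interpolation=cv2.INTER_CUBIC))
```

```text
shift [-0.0022 -0.0009  0.1259] turn [0.0004 0.0002 0.0002]
```

View pics/s1.png

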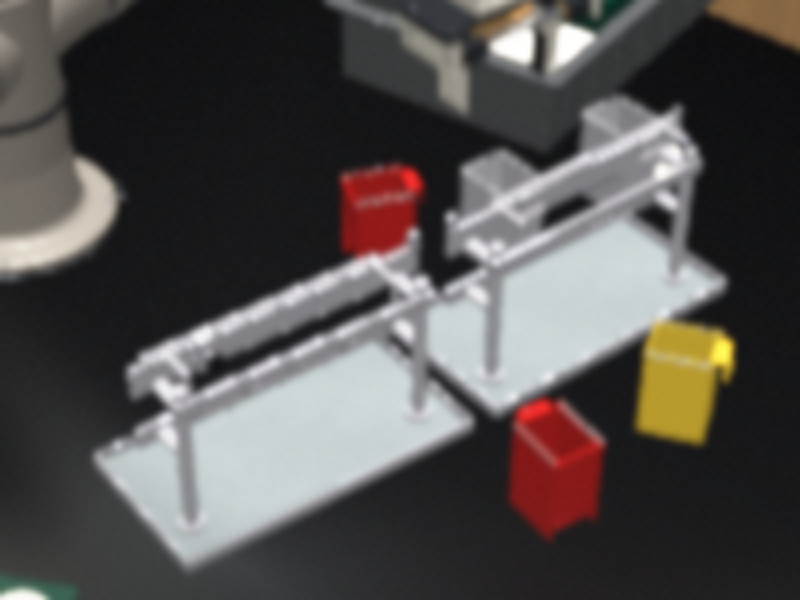

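The crop shows the open gripper with its fingers at about (455,80) and (545,60), straddling the cup at (495,190) from above. Going down.

arm_command --moves '[[[-0.002,-0.001,0.03],[0,0,0],0.0918],[[-0.002,-0.001,0.06],[0,0,0],0.0918],[[-0.002,-0.001,0.08],[0,0,0],0.0918],[[-0.002,-0.001,0.1],[0,0,0],0.0918],[[-0.002,-0.001,0.126],[0,0,0],0.0918]]'

```text
time: 1.65
tool_pos: [0.4932, 0.1981, 0.1372]
tool_rot: [3.141, 0.001, 2.952]
contact_force: [0.4, -0.3, 0.3]
opening: 0.0922
grip_force: 0.0
```

arm_command --moves '[[[0,0,0],[0,0,0],0.075],[[0,0,0],[0,0,0],0.068],[[0,0,0],[0,0,0],0.064],[[0,0,0],[0,0,0],0.06],[[0,0,0],[0,0,0],0.058]]' --squeeze 3

```text
time: 2.15
tool_pos: [0.4936, 0.1987, 0.139]
tool_rot: [3.14, 0.002, 2.952]
contact_force: [-0.3, 4.9, 2.9]
opening: 0.059
grip_force: 2.3
```

arm_command --moves '[[[0,0.002,0],[0,0,0],0.059],[[0,0.0035,0],[0,0,0],0.059],[[0,0.004,0],[0,0,0],0.057],[[0,0.004,0],[0,0,0],0.055],[[0,0.004,0],[0,0,0],0.053]]' --squeeze 3

```text
time: 2.65
tool_pos: [0.4939, 0.2018, 0.1377]
tool_rot: [-3.141, -0.0, 2.952]
contact_force: [-0.6, -0.7, -0.1]
opening: 0.0532
grip_force: 0.0
```

arm_command --moves '[[[0,0,0],[0,0,0],0.051],[[0,0,0],[0,0,0],0.05],[[0,0,0],[0,0,0],0.049],[[0,0,0],[0,0,0],0.047],[[0,0,0],[0,0,0],0.045]]' --squeeze 12

```text
time: 3.15
tool_pos: [0.4937, 0.2021, 0.1378]
tool_rot: [3.141, -0.0, 2.952]
contact_force: [-1.6, 4.1, 0.6]
opening: 0.0496
grip_force: 12.0
```

Run:
```python
from h import *
o=robot.observe(); print(o["opening"],o["grip_force"],o["contact_force"],loc("A",o["tool_pos"]))
```

```text
0.04957158389890769 11.983681172132492 [-1.6394  4.1117  0.6422] [-0.0359 -0.0532  0.1378]
```

arm_command --moves '[[[0.0005,0,-0.001],[0,0,0],0.045],[[0.001,0,-0.0015],[0,0,0],0.045],[[0.001,-0.003,-0.0015],[0,0,0],0.045],[[0.001,-0.008,-0.0015],[0,0,0],0.045],[[0.001,-0.012,-0.0015],[0,0,0],0.045]]' --squeeze 15

```text
time: 3.65
tool_pos: [0.4905, 0.1896, 0.1392]
tool_rot: [-3.141, -0.0, 2.952]
contact_force: [-0.0, -0.7, -2.5]
opening: 0.0498
grip_force: 15.0
```

arm_command --moves '[[[0,-0.009,0],[0,0,0],0.045],[[0,-0.018,0],[0,0,0],0.045],[[0,-0.027,0],[0,0,0],0.045],[[0,-0.036,0],[0,0,0],0.045],[[0,-0.042,0],[0,0,0],0.045]]'

```text
time: 4.15
tool_pos: [0.4825, 0.148, 0.1394]
tool_rot: [-3.142, 0.0, 2.951]
contact_force: [-0.6, -0.1, -2.5]
opening: 0.0501
grip_force: 15.0
```

arm_command --moves '[[[0,-0.002,0],[0,0,0],0.045],[[0,-0.004,0],[0,0,0],0.045],[[0,-0.006,0],[0,0,0],0.045],[[0,-0.008,0],[0,0,0],0.045],[[0,-0.01,0],[0,0,0],0.045]]'

```text
time: 4.65
tool_pos: [0.4808, 0.1392, 0.1393]
tool_rot: [3.141, -0.0, 2.952]
contact_force: [0.1, -0.6, -3.6]
opening: 0.0502
grip_force: 15.0
```

Run:
```python
from h import *
o=robot.observe(); print(o["contact_force"],loc("A",o["tool_pos"]))
```

```text
[ 0.0696 -0.597  -3.6006] [-0.0367 -0.1173  0.1393]
```

arm_command --moves '[[[0,-0.001,0],[0,0,0],0.045],[[0,-0.002,0],[0,0,0],0.045],[[0,-0.003,0],[0,0,0],0.045],[[0,-0.004,0],[0,0,0],0.045],[[0,-0.005,0],[0,0,0],0.045]]'

```text
time: 5.15
tool_pos: [0.4799, 0.1343, 0.1393]
tool_rot: [3.141, -0.0, 2.952]
contact_force: [-0.2, 0.1, -3.0]
opening: 0.0497
grip_force: 15.0
```

arm_command --moves '[[[0,-0.0005,0],[0,0,0],0.045],[[0,-0.001,0],[0,0,0],0.045],[[0,-0.0015,0],[0,0,0],0.045],[[0,-0.002,0],[0,0,0],0.045],[[0,-0.0025,0],[0,0,0],0.045]]'

```text
time: 5.65
tool_pos: [0.4796, 0.1329, 0.1394]
tool_rot: [3.14, 0.0, 2.952]
contact_force: [1.4, 8.2, -3.4]
opening: 0.0501
grip_force: 15.0
```

arm_command --moves '[[[0,0.003,0],[0,0,0],0.045],[[0,0.005,0],[0,0,0],0.045],[[0,0.005,-0.001],[0,0,0],0.045],[[0,0.005,-0.002],[0,0,0],0.045],[[0,0.005,-0.004],[0,0,0],0.045]]'

```text
time: 6.15
tool_pos: [0.4803, 0.1366, 0.1433]
tool_rot: [-3.141, -0.0, 2.952]
contact_force: [0.6, 0.0, -1.8]
opening: 0.0499
grip_force: 15.0
```

arm_command --moves '[[[0,0,-0.002],[0,0,0],0.045],[[0,0,-0.004],[0,0,0],0.045],[[0,0,-0.006],[0,0,0],0.045],[[0,0,-0.008],[0,0,0],0.045],[[0,0,-0.01],[0,0,0],0.045]]'

```text
time: 6.65
tool_pos: [0.4804, 0.1367, 0.1535]
tool_rot: [3.141, 0.0, 2.952]
contact_force: [0.5, -0.1, -2.1]
opening: 0.0497
grip_force: 15.0
```

arm_command --moves '[[[0,0,-0.01],[0,0,0],0.045],[[0,0,-0.02],[0,0,0],0.045],[[0,0,-0.03],[0,0,0],0.045],[[0,0,-0.04],[0,0,0],0.045],[[0,0,-0.05],[0,0,0],0.045]]'

```text
time: 7.15
tool_pos: [0.4805, 0.1368, 0.2045]
tool_rot: [3.141, 0.001, 2.952]
contact_force: [0.5, 0.3, -3.2]
opening: 0.0498
grip_force: 15.0
```

Run:
```python
from h import *
print("lineA",loc("A",[.5377,.2228,0]),"lineB",loc("B",[.4714,-.0790,0]))
print("stop ends",loc("A",[.5097,.099,.185]),loc("B",[.5038,.0637,.185]),"B far",loc("B",[.4345,-.2241,.17]))
for s,sg in (("A",-1),("B",1)):
    for p in ([.0005,sg*.145,.185],[.0005,sg*.150,.185],[.0005,sg*.14,.185]):
        uv=proj("scene",world(s,p))[0]; ut=proj("top",world(s,p))[0]
        print(s,p,"scene crop",(uv-[150,120]+.5)*4,"top crop",(ut-[112,172]+.5)*3.33)
im=robot.read_camera("top"); np.save("top1.npy",im)
c=im[195:245,205:265][:,:,::-1]
sc=robot.read_camera("scene")[165:215,220:280][:,:,::-1]
cv2.imwrite("pics/ends.png",np.hstack([cv2.resize(k,(400,333),interpolation=cv2.INTER_CUBIC) for k in(c,sc)]))
```

```text
lineA [ 0.0034 -0.0245  0.    ] lineB [0.0016 0.0014 0.    ]
stop ends [-0.0007 -0.1514  0.185 ] [-0.0005  0.1477  0.185 ] B far [-0.     -0.1483  0.17  ]
A [0.0005, -0.145, 0.185] scene crop [452.7394 215.33  ] top crop [371.0852 152.3359]
A [0.0005, -0.15, 0.185] scene crop [448.5414 217.3401] top crop [377.1991 153.6068]
A [0.0005, -0.14, 0.185] scene crop [456.9256 213.3255] top crop [364.9724 151.0652]
B [0.0005, 0.145, 0.185] scene crop [414.9825 233.8887] top crop [426.1975 163.0795]
B [0.0005, 0.15, 0.185] scene crop [419.4384 231.96  ] top crop [420.1473 161.5159]
B [0.0005, 0.14, 0.185] scene crop [410.5146 235.8225] top crop [432.2492 164.6435]
```

View pics/ends.png

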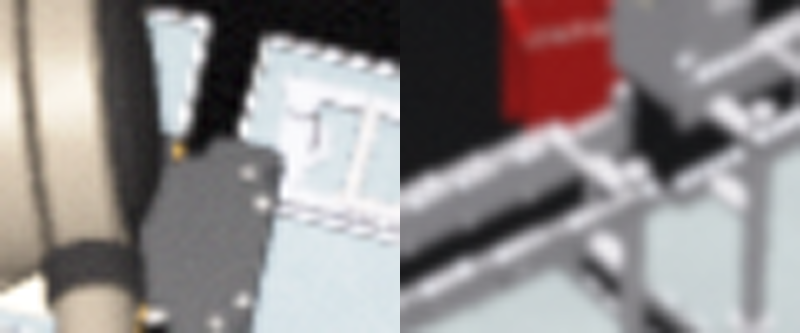

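Run:
```python
from h import *
o=robot.observe(); print(o["tool_pos"])
print(loc("A",o["tool_pos"]),loc("B",o["tool_pos"]))
go(world("B",[-.046,.1205,.2045]),yB); go(world("B",[-.046,.1205,.182]),yB)
```

```text
[0.481  0.1369 0.2051]
[-0.0361 -0.1195  0.2051] [-0.04    0.2135  0.2051]
shift [ 0.0105 -0.0926  0.0004] turn [0.0011 0.0025 0.0482]
shift [ 0.0105 -0.0926  0.0229] turn [0.0011 0.0025 0.0482]
```

arm_command --moves '[[[0.005,0,0],[0,0,0],0.045],[[0.01,-0.02,0],[0,0,0.01],0.045],[[0.01,-0.045,0],[0,0,0.025],0.045],[[0.01,-0.07,0],[0,0,0.04],0.045],[[0.0105,-0.0925,0],[0,0,0.048],0.045]]'

```text
time: 7.75
tool_pos: [0.4516, 0.0471, 0.2027]
tool_rot: [-3.141, -0.001, 2.904]
contact_force: [0.3, 0.9, -2.7]
opening: 0.0504
grip_force: 15.0
```

arm_command --moves '[[[0,0,0],[0,0,0],0.045],[[0,0,0.005],[0,0,0],0.045],[[0,0,0.01],[0,0,0],0.045],[[0,0,0.016],[0,0,0],0.045],[[0,0,0.0225],[0,0,0],0.045]]'

```text
time: 8.25
tool_pos: [0.4525, 0.0485, 0.18]
tool_rot: [3.142, -0.001, 2.905]
contact_force: [0.2, -0.2, -3.5]
opening: 0.0501
grip_force: 15.0
```

arm_command --moves '[[[-0.001,0,0],[0,0,0],0.045],[[-0.002,0,0],[0,0,0],0.045],[[-0.003,0,0],[0,0,0],0.045],[[-0.004,0,0],[0,0,0],0.045],[[-0.005,0,0],[0,0,0],0.045]]'

```text
time: 8.75
tool_pos: [0.4577, 0.0467, 0.181]
tool_rot: [3.141, 0.001, 2.904]
contact_force: [0.1, 0.6, -2.1]
opening: 0.0502
grip_force: 15.0
```

Run:
```python
from h import *
o=robot.observe(); print(o["contact_force"],o["torque"],loc("B",o["tool_pos"]),o["tool_rot"])
```

```text
[ 0.1244  0.551  -2.0719] [-0.0006  0.0718 -0.0517] [-0.0413  0.1203  0.181 ] [3.1414 0.0005 2.9037]
```

Continue feeling toward the rail.

arm_command --moves '[[[-0.0007,0,0],[0,0,0],0.045],[[-0.0014,0,0],[0,0,0],0.045],[[-0.002,0,0],[0,0,0],0.045],[[-0.003,0,0],[0,0,0],0.045],[[-0.004,0,0],[0,0,0],0.045]]'

```text
time: 9.25
tool_pos: [0.461, 0.0459, 0.1808]
tool_rot: [3.142, -0.001, 2.904]
contact_force: [-3.2, 1.4, -1.4]
opening: 0.0501
grip_force: 15.0
```

arm_command --moves '[[[-0.0005,0,0],[0,0,0],0.045],[[-0.001,0,0],[0,0,0],0.045],[[-0.0015,0,0],[0,0,0],0.045],[[-0.002,0,0],[0,0,0],0.045],[[-0.002,0,0],[0,0,0],0.045]]'

```text
time: 9.75
tool_pos: [0.4613, 0.0459, 0.1805]
tool_rot: [-3.141, -0.005, 2.904]
contact_force: [-8.6, 2.0, 2.1]
opening: 0.0501
grip_force: 15.0
```

arm_command --moves '[[[0.0015,0,0],[0,0,0],0.045],[[0.003,0,0],[0,0,0],0.045],[[0.003,0,0],[0,0,0],0.045],[[0.003,0,0.003],[0,0,0],0.045],[[0.003,0,0.006],[0,0,0],0.045]]'

```text
time: 10.25
tool_pos: [0.4608, 0.0459, 0.1747]
tool_rot: [3.141, 0.001, 2.904]
contact_force: [-0.3, 0.5, -3.0]
opening: 0.0505
grip_force: 15.0
```

arm_command --moves '[[[0,0,0.002],[0,0,0],0.045],[[0,0,0.004],[0,0,0],0.045],[[0,0,0.006],[0,0,0],0.045],[[0,0,0.008],[0,0,0],0.045],[[0,0,0.009],[0,0,0],0.045]]'

```text
time: 10.75
tool_pos: [0.4603, 0.046, 0.1656]
tool_rot: [3.142, -0.0, 2.904]
contact_force: [0.6, 0.6, -1.6]
opening: 0.0502
grip_force: 15.0
```

arm_command --moves '[[[0,0,0.0015],[0,0,0],0.045],[[0,0,0.003],[0,0,0],0.045],[[0,0,0.0045],[0,0,0],0.045],[[0,0,0.006],[0,0,0],0.045],[[0,0,0.0075],[0,0,0],0.045]]'

```text
time: 11.25
tool_pos: [0.4604, 0.046, 0.1582]
tool_rot: [3.142, 0.0, 2.904]
contact_force: [0.1, 0.4, -2.7]
opening: 0.0496
grip_force: 15.0
```

arm_command --moves '[[[0,0,0.001],[0,0,0],0.045],[[0,0,0.002],[0,0,0],0.045],[[0,0,0.003],[0,0,0],0.045],[[0,0,0.004],[0,0,0],0.045],[[0,0,0.005],[0,0,0],0.045]]'

```text
time: 11.75
tool_pos: [0.4604, 0.046, 0.1532]
tool_rot: [3.141, 0.0, 2.904]
contact_force: [-0.0, -0.3, -2.5]
opening: 0.0494
grip_force: 15.0
```

arm_command --moves '[[[0,0,0.001],[0,0,0],0.045],[[0,0,0.002],[0,0,0],0.045],[[0,0,0.003],[0,0,0],0.045],[[0,0,0.004],[0,0,0],0.045],[[0,0,0.005],[0,0,0],0.045]]'

```text
time: 12.25
tool_pos: [0.4604, 0.046, 0.1482]
tool_rot: [3.142, 0.0, 2.904]
contact_force: [0.2, 0.4, -3.3]
opening: 0.0498
grip_force: 15.0
```

arm_command --moves '[[[0,0,0.001],[0,0,0],0.045],[[0,0,0.002],[0,0,0],0.045],[[0,0,0.003],[0,0,0],0.045],[[0,0,0.004],[0,0,0],0.045],[[0,0,0.005],[0,0,0],0.045]]'

```text
time: 12.75
tool_pos: [0.4604, 0.046, 0.1432]
tool_rot: [3.142, 0.0, 2.904]
contact_force: [-0.0, -0.7, -3.1]
opening: 0.0501
grip_force: 15.0
```

arm_command --moves '[[[0,0,0.001],[0,0,0],0.045],[[0,0,0.002],[0,0,0],0.045],[[0,0,0.003],[0,0,0],0.045],[[0,0,0.004],[0,0,0],0.045],[[0,0,0.005],[0,0,0],0.045]]'

```text
time: 13.25
tool_pos: [0.4604, 0.046, 0.1382]
tool_rot: [3.141, 0.0, 2.904]
contact_force: [0.4, -0.3, -3.0]
opening: 0.05
grip_force: 15.0
```

arm_command --moves '[[[0,0,0.0004],[0,0,0],0.045],[[0,0,0.0008],[0,0,0],0.045],[[0,0,0.001],[0,0,0],0.045],[[0,0,0.001],[0,0,0],0.045],[[0,0,0.001],[0,0,0],0.045]]'

```text
time: 13.75
tool_pos: [0.4604, 0.046, 0.1376]
tool_rot: [3.141, 0.0, 2.904]
contact_force: [-2.9, 0.9, 1.9]
opening: 0.0502
grip_force: 15.0
```

arm_command --moves '[[[0.0005,0,-0.001],[0,0,0],0.045],[[0.001,0,-0.002],[0,0,0],0.045],[[0.001,-0.003,-0.002],[0,0,0],0.045],[[0.001,-0.008,-0.002],[0,0,0],0.045],[[0.001,-0.015,-0.002],[0,0,0],0.045]]'

```text
time: 14.25
tool_pos: [0.4557, 0.0313, 0.1392]
tool_rot: [3.142, -0.0, 2.904]
contact_force: [0.3, 0.1, -2.6]
opening: 0.0498
grip_force: 15.0
```

arm_command --moves '[[[0,-0.006,0],[0,0,0],0.045],[[0,-0.012,0],[0,0,0],0.045],[[0,-0.018,0],[0,0,0],0.045],[[0,-0.024,0],[0,0,0],0.045],[[0,-0.03,0],[0,0,0],0.045]]'

```text
time: 14.75
tool_pos: [0.4487, 0.002, 0.1393]
tool_rot: [3.142, 0.0, 2.904]
contact_force: [-0.4, 0.2, -3.1]
opening: 0.0499
grip_force: 15.0
```

arm_command --moves '[[[0,-0.008,0],[0,0,0],0.045],[[0,-0.017,0],[0,0,0],0.045],[[0,-0.026,0],[0,0,0],0.045],[[0,-0.034,0],[0,0,0],0.045],[[0,-0.04,0],[0,0,0],0.045]]'

```text
time: 15.25
tool_pos: [0.4392, -0.0372, 0.1393]
tool_rot: [3.142, -0.0, 2.903]
contact_force: [0.7, 0.0, -2.9]
opening: 0.0498
grip_force: 15.0
```

Run:
```python
from h import *
o=robot.observe(); print(o["contact_force"],o["torque"],loc("B",o["tool_pos"]))
im=np.load("top0.npy"); c=im[215:260,295:355][:,:,::-1]
cv2.imwrite("pics/blk.png",cv2.resize(c,(800,600),interpolation=cv2.INTER_CUBIC))
for y in (-.05,-.07,-.09,-.11,-.13,-.15):
    print(y,(proj("top",world("B",[.009,y,.182]))[0]-[295,215]+.5)*13.33)
```

```text
[ 0.7259  0.0103 -2.9406] [ 0.022   0.011  -0.0145] [-0.0396  0.0345  0.1393]
-0.05 [222.841  284.2267]
-0.07 [320.2314 309.3753]
-0.09 [417.7149 334.548 ]
-0.11 [515.2919 359.7449]
-0.13 [612.9623 384.9658]
-0.15 [710.7264 410.211 ]
```

View pics/blk.png

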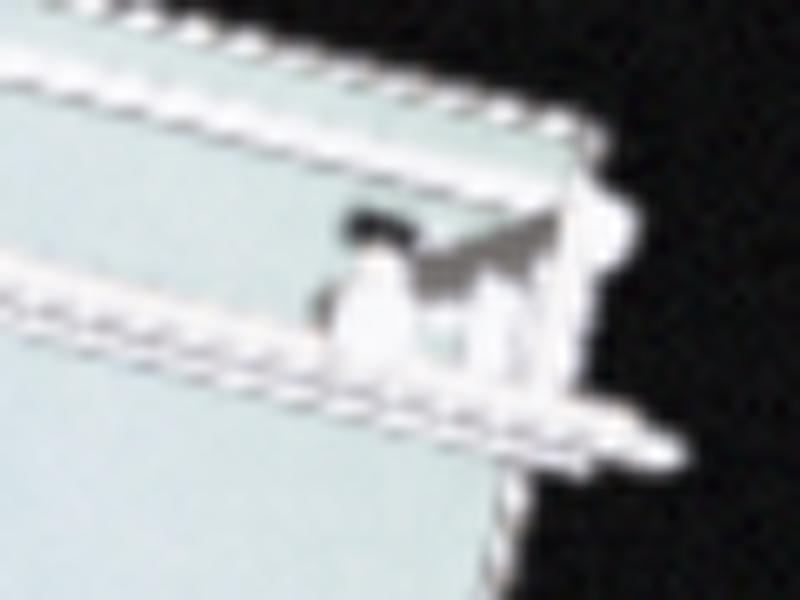

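The block's near face shows at crop x≈335, so y ≈ -0.073 on stand B and hook contact near -0.058. I'll slide about 80 mm freely, then feel.

arm_command --moves '[[[0,-0.008,0],[0,0,0],0.045],[[0,-0.017,0],[0,0,0],0.045],[[0,-0.026,0],[0,0,0],0.045],[[0,-0.034,0],[0,0,0],0.045],[[0,-0.04,0],[0,0,0],0.045]]'

```text
time: 15.75
tool_pos: [0.4298, -0.076, 0.1393]
tool_rot: [3.142, 0.0, 2.903]
contact_force: [0.8, -0.1, -2.4]
opening: 0.0499
grip_force: 15.0
```

arm_command --moves '[[[0,-0.008,0],[0,0,0],0.045],[[0,-0.016,0],[0,0,0],0.045],[[0,-0.024,0],[0,0,0],0.045],[[0,-0.031,0],[0,0,0],0.045],[[0,-0.036,0],[0,0,0],0.045]]'

```text
time: 16.25
tool_pos: [0.4214, -0.1109, 0.1393]
tool_rot: [3.142, 0.0, 2.903]
contact_force: [0.2, -0.3, -2.5]
opening: 0.0502
grip_force: 15.0
```

Run:
```python
from h import *
o=robot.observe(); print(o["contact_force"],o["torque"],loc("B",o["tool_pos"]))
```

```text
[ 0.2031 -0.3414 -2.5307] [ 0.0591 -0.0301 -0.0079] [-0.0395 -0.0414  0.1393]
```

arm_command --moves '[[[0,-0.001,0],[0,0,0],0.045],[[0,-0.002,0],[0,0,0],0.045],[[0,-0.003,0],[0,0,0],0.045],[[0,-0.004,0],[0,0,0],0.045],[[0,-0.005,0],[0,0,0],0.045]]' --squeeze 10

```text
time: 16.75
tool_pos: [0.4203, -0.115, 0.1393]
tool_rot: [3.141, -0.0, 2.904]
contact_force: [0.0, 0.5, -3.0]
opening: 0.0497
grip_force: 10.0
```

arm_command --moves '[[[0,-0.0006,0],[0,0,0],0.045],[[0,-0.0012,0],[0,0,0],0.045],[[0,-0.0018,0],[0,0,0],0.045],[[0,-0.0024,0],[0,0,0],0.045],[[0,-0.003,0],[0,0,0],0.045]]'

```text
time: 17.25
tool_pos: [0.4196, -0.118, 0.1393]
tool_rot: [3.142, 0.0, 2.904]
contact_force: [-0.6, 0.5, -1.9]
opening: 0.0495
grip_force: 10.0
```

Local y is now about -0.049; next, fine steps.

arm_command --moves '[[[0,-0.0004,0],[0,0,0],0.045],[[0,-0.0008,0],[0,0,0],0.045],[[0,-0.0012,0],[0,0,0],0.045],[[0,-0.0016,0],[0,0,0],0.045],[[0,-0.002,0],[0,0,0],0.045]]'

```text
time: 17.75
tool_pos: [0.4191, -0.12, 0.1393]
tool_rot: [3.142, 0.0, 2.904]
contact_force: [-0.3, 0.1, -2.8]
opening: 0.05
grip_force: 10.0
```

arm_command --moves '[[[0,-0.0004,0],[0,0,0],0.045],[[0,-0.0008,0],[0,0,0],0.045],[[0,-0.0012,0],[0,0,0],0.045],[[0,-0.0015,0],[0,0,0],0.045],[[0,-0.0015,0],[0,0,0],0.045]]'

```text
time: 18.25
tool_pos: [0.4188, -0.1214, 0.1393]
tool_rot: [3.142, 0.0, 2.904]
contact_force: [0.0, 0.4, -2.9]
opening: 0.0499
grip_force: 10.0
```

arm_command --moves '[[[0,-0.0004,0],[0,0,0],0.045],[[0,-0.0008,0],[0,0,0],0.045],[[0,-0.0012,0],[0,0,0],0.045],[[0,-0.0015,0],[0,0,0],0.045],[[0,-0.0015,0],[0,0,0],0.045]]'

```text
time: 18.75
tool_pos: [0.4184, -0.1229, 0.1393]
tool_rot: [3.142, 0.0, 2.904]
contact_force: [0.6, 0.7, -2.8]
opening: 0.05
grip_force: 10.0
```

arm_command --moves '[[[0,-0.0004,0],[0,0,0],0.045],[[0,-0.0008,0],[0,0,0],0.045],[[0,-0.0012,0],[0,0,0],0.045],[[0,-0.0015,0],[0,0,0],0.045],[[0,-0.0015,0],[0,0,0],0.045]]'

```text
time: 19.25
tool_pos: [0.4181, -0.1244, 0.1393]
tool_rot: [3.142, 0.0, 2.904]
contact_force: [-0.1, -0.5, -2.9]
opening: 0.0504
grip_force: 10.0
```

arm_command --moves '[[[0,-0.0004,0],[0,0,0],0.045],[[0,-0.0008,0],[0,0,0],0.045],[[0,-0.0012,0],[0,0,0],0.045],[[0,-0.0015,0],[0,0,0],0.045],[[0,-0.0015,0],[0,0,0],0.045]]'

```text
time: 19.75
tool_pos: [0.4177, -0.1258, 0.1393]
tool_rot: [3.142, -0.0, 2.904]
contact_force: [-0.4, 0.6, -3.1]
opening: 0.0498
grip_force: 10.0
```

arm_command --moves '[[[0,-0.0004,0],[0,0,0],0.045],[[0,-0.0008,0],[0,0,0],0.045],[[0,-0.0012,0],[0,0,0],0.045],[[0,-0.0015,0],[0,0,0],0.045],[[0,-0.0015,0],[0,0,0],0.045]]'

```text
time: 20.25
tool_pos: [0.4174, -0.1273, 0.1393]
tool_rot: [3.141, 0.0, 2.904]
contact_force: [0.6, -1.0, -2.9]
opening: 0.0497
grip_force: 10.0
```

arm_command --moves '[[[0,-0.0004,0],[0,0,0],0.045],[[0,-0.0008,0],[0,0,0],0.045],[[0,-0.0012,0],[0,0,0],0.045],[[0,-0.0015,0],[0,0,0],0.045],[[0,-0.0015,0],[0,0,0],0.045]]'

```text
time: 20.75
tool_pos: [0.417, -0.1284, 0.1393]
tool_rot: [3.141, -0.0, 2.904]
contact_force: [0.0, 2.4, -2.6]
opening: 0.0498
grip_force: 10.0
```

arm_command --moves '[[[0,-0.0002,0],[0,0,0],0.045],[[0,-0.0004,0],[0,0,0],0.045],[[0,-0.0005,0],[0,0,0],0.045],[[0,-0.0005,0],[0,0,0],0.045],[[0,-0.0005,0],[0,0,0],0.045]]'

```text
time: 21.25
tool_pos: [0.417, -0.1285, 0.1393]
tool_rot: [3.14, -0.0, 2.904]
contact_force: [2.0, 6.1, -2.6]
opening: 0.0499
grip_force: 10.0
```

arm_command --moves '[[[0,0.0005,0.0003],[0,0,0],0.045],[[-0.0005,0.0006,0.0006],[0,0,0],0.045],[[-0.0005,0.0006,0.001],[0,0,0],0.045],[[-0.0005,0.0006,0.0014],[0,0,0],0.045],[[-0.0005,0.0006,0.0016],[0,0,0],0.045]]'

```text
time: 21.75
tool_pos: [0.4177, -0.1286, 0.1378]
tool_rot: [3.141, 0.0, 2.904]
contact_force: [1.1, 5.2, -0.6]
opening: 0.0501
grip_force: 10.0
```

arm_command --moves '[[[0,0.0002,0.0003],[0,0,0],0.047],[[0,0.0002,0.0003],[0,0,0],0.0505],[[0,0.0002,0.0003],[0,0,0],0.052],[[0,0.0002,0.0003],[0,0,0],0.054],[[0,0.0002,0.0003],[0,0,0],0.056]]' --squeeze 3

```text
time: 22.25
tool_pos: [0.4177, -0.1288, 0.1375]
tool_rot: [-3.141, 0.0, 2.904]
contact_force: [0.4, -0.4, -0.5]
opening: 0.0555
grip_force: 0.0
```

Released. A gentle nudge from the +y finger will confirm the cup is against the block.

arm_command --moves '[[[0,-0.0008,0],[0,0,0],0.055],[[0,-0.0014,0],[0,0,0],0.055],[[0,-0.0018,0],[0,0,0],0.055],[[0,-0.0022,0],[0,0,0],0.055],[[0,-0.0025,0],[0,0,0],0.055]]' --squeeze 8

```text
time: 22.75
tool_pos: [0.417, -0.131, 0.1374]
tool_rot: [3.142, 0.0, 2.904]
contact_force: [0.8, 0.2, 0.1]
opening: 0.0546
grip_force: 0.2
```

arm_command --moves '[[[0,-0.0002,0],[0,0,0],0.055],[[0,-0.0004,0],[0,0,0],0.055],[[0,-0.0006,0],[0,0,0],0.055],[[0,-0.0007,0],[0,0,0],0.055],[[0,-0.0007,0],[0,0,0],0.055]]'

```text
time: 23.25
tool_pos: [0.4167, -0.1313, 0.1374]
tool_rot: [3.141, -0.0, 2.904]
contact_force: [-1.1, 4.3, 2.6]
opening: 0.055
grip_force: 1.8
```

The tool stalls at 4.3 N with the cup where it was, so it's against the block. Backing off and retreating.

arm_command --moves '[[[0,0.002,0],[0,0,0],0.056],[[0,0.003,0],[0,0,0],0.06],[[0,0.003,0],[0,0,0],0.066],[[0,0.003,0],[0,0,0],0.074],[[0,0.003,0],[0,0,0],0.08]]'

```text
time: 23.75
tool_pos: [0.4176, -0.1288, 0.1374]
tool_rot: [-3.142, 0.0, 2.904]
contact_force: [-0.0, 0.2, 0.0]
opening: 0.0771
grip_force: 0.0
```

arm_command --moves '[[[0,0,-0.01],[0,0,0],0.08],[[0,0,-0.03],[0,0,0],0.08],[[0,0,-0.06],[0,0,0],0.08],[[0,0,-0.09],[0,0,0],0.08],[[0,0,-0.12],[0,0,0],0.08]]'

```text
time: 24.25
tool_pos: [0.4173, -0.1287, 0.2594]
tool_rot: [-3.141, 0.001, 2.904]
contact_force: [-0.0, -0.4, -1.1]
opening: 0.08
grip_force: 0.0
```

arm_command --moves '[[[0.02,0,0],[0,0,0],0.08],[[0.04,0.03,0],[0,0,0],0.08],[[0.05,0.06,0],[0,0,0],0.08],[[0.05,0.09,0],[0,0,0],0.08],[[0.05,0.12,0],[0,0,0],0.08]]'

```text
time: 24.75
tool_pos: [0.3971, 0.0007, 0.2585]
tool_rot: [3.142, 0.002, 2.903]
contact_force: [0.9, 0.1, -0.1]
opening: 0.0803
grip_force: 0.0
```

Run:
```python
from h import *
c=robot.read_camera("scene")[120:270,150:350][:,:,::-1]
cv2.imwrite("pics/fin.png",cv2.resize(c,(800,600),interpolation=cv2.INTER_CUBIC))
```

```text
(no output)
```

View pics/fin.png

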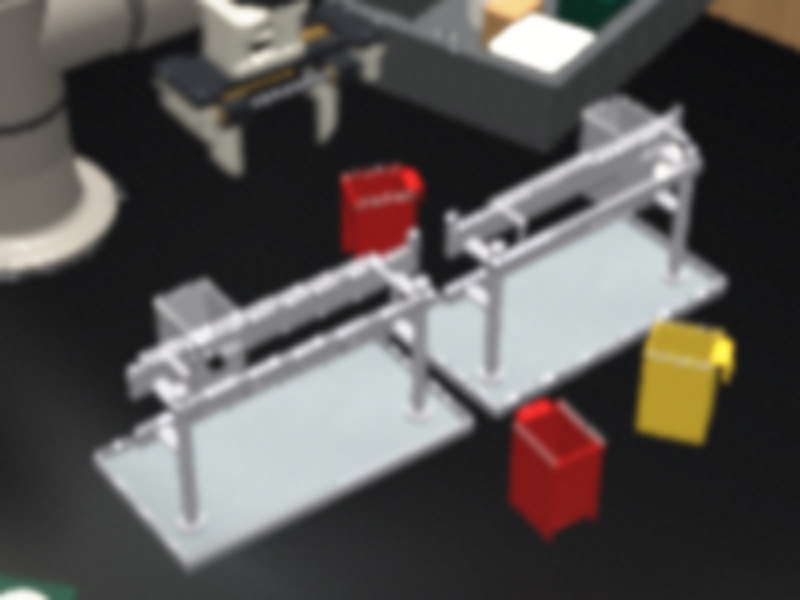

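The cup hangs upright at the far end of the right-hand rail, at about (200,320), and the gripper is clear. Handing in.

```bash
python3 -c "
from cell import robot
print(robot.hand_in())"
```

```text
the job is handed in; nothing more can be done
None
```

The cup now hangs released and upright on the right-hand rail, with its hook felt up against the end block, and the job is handed in; hand-in returned no verdict, so I can't confirm the judged result.

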